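Reset the bar in the drill jig

TASK

The aluminium bar in the drill jig was clamped short of its end stop, so the next hole would come out in the wrong place. Swing the toggle clamp's red handle up until the clamp is fully open, slide the bar along its channel until it butts against the end stop, then swing the handle back down past centre so that the clamp is locked on the bar, and let go. Do not knock the lamp that overhangs the handle.

Things in the scene. Friction and masses are not known exactly. Their poses are not given: they have to be found in the camera images.
- jig: Drill jig screwed to the table: grey base plate 180 x 208 x 16 mm carrying a toggle clamp, a channel for the bar and a drill bush bridge. Origin on the table top; the plate spans x -80..100, y -128..80 mm. x points away from the operator side, y to the left along the channel, z up
- channel (a point): point on the centre line of the bar's channel, 22 mm above the table (the bar's underside), at jig x +45, y 0; axes as the jig's. The channel runs along y; guide rails 12 mm wide, y -71..+74 mm, tops 30 mm above the table, leave 1.5 mm on each side of the bar. A bush bridge crosses over it at y -59..-25 mm, underside 54 mm, top 74 mm above the table
- clamp_foot (a point): middle of the steel foot of the toggle clamp, on the base plate at jig x -38, y 0. The clamp moves in the jig's plane y = 0 and is 50 mm wide at its foot. Shut, its highest part is 95 mm above the table; fully open, its arm stands steeply up over the channel side, to 130 mm above the table, within 15 mm of the plane y = 0
- lamp: Aluminium lamp bar above the clamp; its frame is the jig's. Spans jig x -67..-32, y -128..+68 mm, 184 to 218 mm above the table; post of 18 mm diameter at jig x -50, y -112 mm. It hangs close behind the open handle: a gripper pointing straight down strikes it there, one whose body leans 25 to 45 degrees back toward -x clears it. Not to be knocked (over 4 N)
- handle_hinge (a point): axis of the clamp handle, along the jig's y; 62 mm above the table, at jig x -62, y 0; axes as the jig's
- clamp_grip (a point): middle of the red cross grip at the end of the clamp handle, 88 mm from handle_hinge: a round bar 49 mm long along the jig's y, 24 mm in diameter, turning freely on its pin, with the 5 mm thick handle bar entering it in the middle. Pinched by its two end faces (fingers closing along the jig's y) it swings in a circle about handle_hinge in the jig's x-z plane, whatever the tool's lean
- clamp_handle (a joint): angle of the clamp handle (rad). 0: locked, on its stop, handle pointing to the jig's -x and rising 0.087 rad; grows as the handle is swung up; nearly upright at 1.35 (fully open, stop). Dead centre is at 0.09; below that it is locked over centre. Near dead centre it takes up to 10 N at the knob, elsewhere 1 to 2 N; it stays where it is left
- clamp_pad: black rubber foot on the clamp arm's spindle, 19 mm diameter; origin in the middle of its lower face. Sprung: locked, it presses the bar with about 20 N at jig x +45, y 0
- bar: loose aluminium bar 40 x 170 x 12 mm, 0.2 to 0.3 kg; origin in the middle of its underside, y along its length (same way as the jig's y), z up. It lies flat in the channel; its +y end sticks out 5 to 40 mm beyond the left edge of the base plate, clear of everything
- bar_push (a point): middle of the bar's +y end face (the end to push, 40 x 12 mm), 28 mm above the table; the bar has to go toward the jig's -y, sliding with 1 to 3 N
- bar_end (a point): middle of the bar's -y end face, 28 mm above the table, the one that has to butt against the end stop
- stop_face (a point): centre of the round face (16 mm diameter) of the end stop, 28 mm above the table at the -y end of the channel; fixed, looks to +y, axes as the jig's. 10 to 35 mm from bar_end at the start

How it is judged:
By the outcome, as a careful person would: the job done as asked, in the order asked, and still so for the second after the job is handed in, with the robot touching nothing.
It also fails if it takes over 67 s, if anything falls off the work surface, if the arm or the gripper's body presses on something with over 40 N, if the wrist force passes 120 N, or if a joint passes its speed limit or range.

ROBOT

A 6-joint arm with a two-finger parallel gripper is mounted at the origin on the work surface; the furniture and walls round the work are solid. World frame = base frame: x ahead of the robot, y to its left, z up, the work surface at z = 0. Lengths are in mm, angles in rad, forces in N, time in s.
With the tool pointing down it reaches from about 300 to 775 mm from the base axis. Payload 14.6 kg.
Tool frame: the origin (TCP) lies on the centre line of the jaws, within the pads' length; the fingertips stand 8 mm ahead of it and the grasp point (between the pads) lies 11 mm behind it; z points along the fingers, y is the line along which they close (so a half turn about z gives the same grasp; the last joint's range is limited). The gripper opens to 94 mm and grips with 3 to 60 N. Pads are 16 mm wide; open, the fingers measure 119 mm over their backs; the gripper's body (75 mm by 177 mm) begins 78 mm behind the grasp point.
Start: joints at [1.219, 0.3, 1.521, -0, 1.321, -0.067], TCP at [154.529, 527.835, 213.446] pointing down, gripper open.
Joint ranges: [-3.03, 3.03], [-0.79, 2.21], [0.23, 2.52], [-1.04, 4.18], [0, 3.07], [-2.55, 2.55]. Speed limits (rad/s): [2.22, 2.22, 2.57, 3.14, 3.14, 3.14].

INTERFACE

Orientations are given as [roll, pitch, yaw] about the fixed x, y, z axes, in that order (R = Rz(yaw) Ry(pitch) Rx(roll)).
In Python, from cell import manip gives the robot as it stands.
- The arm moves only by the tool jog_arm, never from a script. Its argument "rows" is one flat list of numbers, 7 for each row, row after row: the shift along the world's x, y, z in cm, then the turn, a rotation vector about the world's x, y, z in rad, then the closure, from 0 (fully open) to 1 (shut). In form: [dx, dy, dz, rx, ry, rz, fingers, dx, dy, dz, rx, ry, rz, fingers, ...]. A call has 1 to 20 rows; each row shifts and turns the commanded pose from where the row before left it; what a row does not reach is not made up. A row lasts 1/12 s, in which the tool goes at most 41.7 mm and 7.16 degrees, less where a joint would pass 70% of its speed; a pose out of reach is approached as far as the arm can. A call with a gripper value outside its range is refused whole. The fingers move at their own pace and stop on an object; "newtons" is the grip in N (left out, the last holds). Time passes only in rows, so rows that do not move let the fingers close. It gives the time, the measured TCP pose, the force, the opening and the grip force at its end, in the units of the state.
- manip.read_state(): the state, without advancing time (a new reading comes with each control period).
- manip.camera(name): name is "scene" or "side" or "wrist"; returns (picture, depth): 384x512x3 uint8, blue, green, red; 384x512 float32, mm along the optical axis (not along the pixel's ray), 0 where there is no reading.
- manip.camera_model(name): a dict with "K" (3x3 intrinsics, pixels), "R" (3x3) and "t" (3): a world point X has camera coordinates R X + t. Camera axes: x right, y down, z forward; pixel columns grow to the right and rows downward; lengths in mm; the calibration is good to about 2 mm. A picture is of the moment at which its call begins: read the wrist's pose just before it. camera_model takes no time and is no camera call; for the wrist camera it gives the pose at the moment of the call.
- manip.sign_off(): hands the job in; it is judged then, once.
The state is a dict: "clock": time; "joints": joint angles; "qd": joint speeds; "effort": joint torques, N m; "eef_pos": TCP position; "eef_rot": TCP orientation; "wrist_force": force on the tool from outside, world axes, zero at the start; "moment": the same for the moment, N m; "finger_gap": finger opening in mm; "finger_force": force on a finger pad.
Only numpy, scipy, OpenCV 4.12 (cv2) and the standard library are available. Lean on these libraries where they do the work, as an engineer would, in place of code of your own. Each camera call takes 0.05 s, during which the arm holds its last target. There are 200 camera calls.

## Working session

There is one attempt and no reset: what is moved stays moved. The work goes in short steps, Python scripts to look and compute and a tool call to move; the robot and the scene stay as the last step left them, time stands still between calls to the robot, and variables do not carry over. Pictures are saved under pics/ and viewed, at most 10 in all, crops included, and the job is handed in when it is done.

Besides the shell and the picture viewer there is one more tool, called after "Request:" by a JSON object that holds its "method" and its "body", one argument or row to a line. jog_arm: Moves the arm, as the interface text tells. Its arguments: {"type":"object","properties":{"rows":{"type":"array"},"newtons":{"type":"number"}},"required":["rows"]}

```bash
ls; mkdir -p pics; python3 - <<'E'
from cell import manip
import cv2,numpy as np
print(manip.read_state())
for n in("scene","side"):
    p,d=manip.camera(n); cv2.imwrite(f"pics/{n}0.png",p); np.save(f"pics/{n}0.npy",d)
    m=manip.camera_model(n); print(n,m)
a=cv2.imread("pics/scene0.png");b=cv2.imread("pics/side0.png")
cv2.imwrite("pics/both0.png",cv2.resize(np.vstack([a,b]),(512,768))[:, :])
E
```

```text
pics
{'clock': 0.0, 'joints': array([ 1.21940424e+00,  3.00491970e-01,  1.52157603e+00, -1.49482245e-05,
        1.32071715e+00, -6.65782469e-02]), 'qd': array([ 0.00113808, -0.00148256, -0.0015583 , -0.00097501, -0.00097757,
        0.00034975]), 'effort': array([ 4.86344979e-04, -5.31816101e+01, -3.52739990e+01,  7.09330221e-02,
        2.43671058e-02, -1.31118859e-04]), 'eef_pos': array([154.44475661, 527.60255367, 212.87702007]), 'eef_rot': array([-3.14040184e+00, -6.48888288e-05,  2.85678248e+00]), 'wrist_force': array([ 0.70127013,  0.39929837, -0.42391822]), 'moment': array([-0.01313765, -0.0166053 , -0.01876568]), 'finger_force': 0.0, 'finger_gap': 93.97609577852796}
scene {'K': array([[393.38873354,   0.        , 250.57243285],
       [  0.        , 393.38873354, 195.17931964],
       [  0.        ,   0.        ,   1.        ]]), 'R': array([[ 0.34115359, -0.93994161,  0.01113584],
       [-0.61001732, -0.23038909, -0.75815548],
       [ 0.71518746,  0.25185441, -0.65197872]]), 't': array([-173.48292646,  421.30988777,  481.67413934])}
side {'K': array([[377.18670524,   0.        , 255.19369437],
       [  0.        , 377.18670524, 189.77376745],
       [  0.        ,   0.        ,   1.        ]]), 'R': array([[ 0.15866227, -0.98733194,  0.00138863],
       [-0.53173795, -0.08663411, -0.84246619],
       [ 0.83191408,  0.13292921, -0.53874742]]), 't': array([-51.7699622 , 390.88512632, 380.01070515])}
```

View pics/scene0.png

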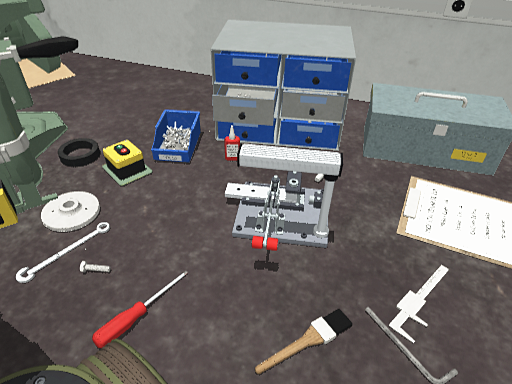

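View pics/side0.png

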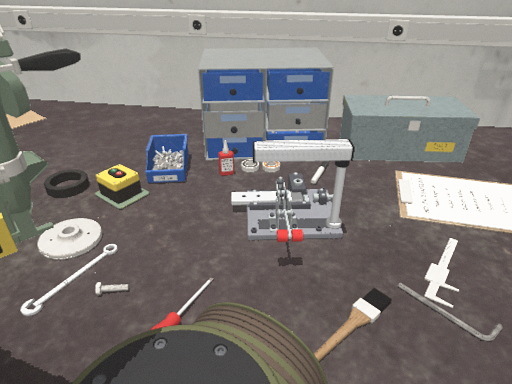

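The scene view shows the jig at about (285,205), with the red grip at (265,243), the lamp above at (290,157) and the bar's left end at (228,190). In the side view the grip is at (290,235) and the bar end at (234,198).

```bash
cat > h.py <<'E'
import cv2,numpy as np
from cell import manip
def ray(m,u,v):
    R,t,K=np.array(m["R"]),np.array(m["t"]),np.array(m["K"])
    return -R.T@t, R.T@np.linalg.inv(K)@np.array([u,v,1.])
def onz(m,u,v,z):
    o,d=ray(m,u,v); return o+d*(z-o[2])/d[2]
def tri(m1,p1,m2,p2):
    o1,d1=ray(m1,*p1);o2,d2=ray(m2,*p2)
    s=np.linalg.lstsq(np.c_[d1,-d2],o2-o1,rcond=None)[0]
    a,b=o1+d1*s[0],o2+d2*s[1]; return (a+b)/2,np.linalg.norm(a-b)
def proj(m,X):
    c=np.array(m["R"])@X+m["t"]; q=np.array(m["K"])@c; return q[:2]/q[2]
def cloud(m,d):
    v,u=np.nonzero(d>0); z=d[v,u]; K=np.array(m["K"])
    c=np.c_[(u-K[0,2])/K[0,0]*z,(v-K[1,2])/K[1,1]*z,z]
    return u,v,(c-m["t"])@np.array(m["R"])
def red(p):
    h=cv2.cvtColor(p,cv2.COLOR_BGR2HSV)
    return (((h[...,0]<8)|(h[...,0]>172))&(h[...,1]>170)&(h[...,2]>90)).astype(np.uint8)
E
python3 - <<'E'
from h import *
box={"scene":(215,130,355,285),"side":(220,125,365,275)}
M={};P={};out=[]
for n,(x0,y0,x1,y1) in box.items():
    p=cv2.imread(f"pics/{n}0.png");d=np.load(f"pics/{n}0.npy");m=M[n]=manip.camera_model(n)
    r=red(p); k=np.zeros_like(r);k[228:255,245:310]=1; r=r*k
    v,u=np.nonzero(r); P[n]=((u.min()+u.max())/2,(v.min()+v.max())/2)
    rect=cv2.minAreaRect(np.c_[u,v].astype(np.float32)); print(n,rect); P[n]=rect[0]
    U,V,X=cloud(m,d)
    s=(U>x0)&(U<x1)&(V>y0)&(V<y1)&(abs(X[:,2]-16)<3)
    R=cv2.minAreaRect(X[s,:2].astype(np.float32)); print("plate",s.sum(),R,cv2.boxPoints(R).tolist())
    t=(U>x0)&(U<x1)&(V>y0)&(V<y1)
    print("zs",np.histogram(X[t,2],bins=np.arange(-10,240,10))[0])
    out.append(cv2.resize(p[y0:y1,x0:x1],(400,400),interpolation=cv2.INTER_CUBIC))
print("grip",tri(M["scene"],P["scene"],M["side"],P["side"]))
cv2.imwrite("pics/crop0.png",np.hstack(out))
E
```

```text
scene ((264.2337951660156, 242.76280212402344), (25.17928695678711, 11.742546081542969), 6.709836959838867)
plate 2611 ((741.2633666992188, 32.228302001953125), (427.9400939941406, 355.626220703125), 11.047210693359375) [[497.1861267089844, 165.74600219726562], [565.3304443359375, -183.29034423828125], [985.340576171875, -101.28939819335938], [917.1962890625, 247.7469482421875]]
zs [7541 3767 2976 1110 1295  391  300  596  451  197   33   35   32   35
   37   34   39   29   54  157  438  475 1297    0]
side ((289.5, 235.0), (25.0, 10.0), 0.0)
plate 2278 ((820.8719482421875, -19.637557983398438), (364.57562255859375, 611.9763793945312), 78.56980895996094) [[484.8277893066406, -137.6711883544922], [1084.6668701171875, -258.94891357421875], [1156.9161376953125, 98.39607238769531], [557.0770263671875, 219.67379760742188]]
zs [5674 5241 2627  831 1048  283  337  887  731  411  291  305  164  176
   42   39   41   30   58  189  457  475 1040    0]
grip (array([464.79123312, -43.45317517,  73.31207378]), np.float64(1.9578041779807256))
```

View pics/crop0.png

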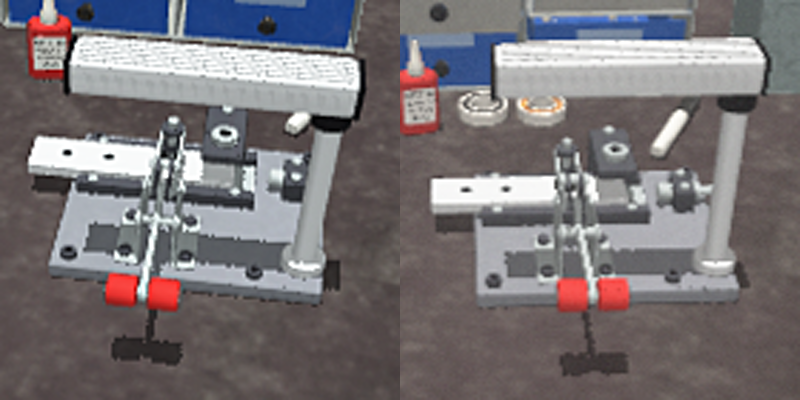

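The enlarged crops show the shut handle pointing at the camera. The red grip has two halves, the bar end is at left, the end stop at right, and the front plate corners are at scene (232,232)/(328,245) and side (248,234)/(342,234).

```bash
python3 - <<'E'
from h import *
box={"scene":(215,130,355,285),"side":(220,125,365,275)}
pc={"scene":[(232.5,232),(328,245.3)],"side":[(248.3,234),(342.2,234)]}
M={}
for n,(x0,y0,x1,y1) in box.items():
    p=cv2.imread(f"pics/{n}0.png");d=np.load(f"pics/{n}0.npy");m=M[n]=manip.camera_model(n)
    a,b=[onz(m,*q,14) for q in pc[n]]; e=a-b
    print(n,"plate front",a[:2].round(),b[:2].round(),np.linalg.norm(e).round(),"yaw",np.arctan2(-e[0],e[1]))
    U,V,X=cloud(m,d); s=(U>x0)&(U<x1)&(V>y0)&(V<y1)&(X[:,0]<760)&(abs(X[:,1])<220)
    for nm,lo,hi in(("plate",13,20),("lamp",213,224),("bar",31,38)):
        t=s&(X[:,2]>lo)&(X[:,2]<hi)
        k=np.zeros(d.shape,np.uint8);k[V[t],U[t]]=1
        nc,l,st,c=cv2.connectedComponentsWithStats(k); i=1+np.argmax(st[1:,4])
        t=t&(l[V,U]==i); Y=X[t]
        R=cv2.minAreaRect(Y[:,:2].astype(np.float32))
        q=Y[:,:2]-Y[:,:2].mean(0); w=np.linalg.svd(q,full_matrices=False)[2][0]; w*=np.sign(w[1])
        print(nm,t.sum(),np.round(R[0],1),np.round(R[1],1),round(R[2],1),"PCAyaw",np.arctan2(-w[0],w[1]).round(4),"z",np.median(Y[:,2]),"uv",st[i])
        for P in cv2.boxPoints(R): print("    ",P.round(1))
print([tri(M["scene"],pc["scene"][i],M["side"],pc["side"][i]) for i in(0,1)])
E
```

```text
scene plate front [523.  48.] [ 558. -156.] 207.0 yaw 0.16936739868604286
plate 1579 [636.1 -73. ] [180.7 127.8] 11.4 PCAyaw 1.4869 z 15.770771982754574 uv [ 268  188   60   57 1579]
     [534.9 -28.2]
     [ 560.2 -153.5]
     [ 737.3 -117.7]
     [712.    7.6]
lamp 1110 [571.4 -52.1] [ 36.6 195.5] 11.4 PCAyaw 0.1974 z 216.13395874875476 uv [ 237  144  106   22 1110]
     [534.  40.]
     [ 572.8 -151.5]
     [ 608.7 -144.3]
     [569.9  47.3]
bar 482 [647.4  59.8] [ 47.6 103.7] 11.5 PCAyaw 0.2225 z 33.586074271849085 uv [225 183  45  17 482]
     [613.7 105.9]
     [634.4   4.3]
     [681.1  13.8]
     [660.4 115.4]
side plate front [525.  47.] [ 558. -153.] 203.0 yaw 0.16103318459836627
plate 1184 [636.9 -83. ] [180.8 111.7] 11.1 PCAyaw -1.5522 z 16.23965769530491 uv [ 291  189   52   46 1184]
     [537.5 -45.5]
     [ 559.  -155.2]
     [ 736.4 -120.5]
     [714.9 -10.8]
lamp 877 [571.2 -53.9] [ 36.2 194.5] 11.2 PCAyaw 0.1957 z 216.48012994574222 uv [253 139 102  11 877]
     [534.6  37.9]
     [ 572.3 -152.8]
     [ 607.9 -145.8]
     [570.1  45. ]
bar 461 [644.6  53.3] [ 61.9 107.8] 11.1 PCAyaw 0.2308 z 33.849529921121146 uv [232 190  46  15 461]
     [603.8 100.2]
     [624.5  -5.5]
     [685.3   6.4]
     [664.6 112.1]
[(array([519.28448409,  45.88518379,  18.90566198]), np.float64(0.3353148525352317)), (array([ 565.4677895 , -155.10882528,    7.29694394]), np.float64(1.7245095180025305))]
```

Request:
{"method": "jog_arm", "body": {
  "rows": [1.29, -2.91, -0.3, 0, 0, 0.048, 0, 1.29, -2.91, -0.3, 0, 0, 0.048, 0, 1.29, -2.91, -0.3, 0, 0, 0.048, 0, 1.29, -2.91, -0.3, 0, 0, 0.048, 0, 1.29, -2.91, -0.3, 0, 0, 0.048, 0, 1.29, -2.91, -0.3, 0, 0, 0.048, 0, 1.29, -2.91, -0.3, 0, 0, 0.048, 0, 1.29, -2.91, -0.3, 0, 0, 0.048, 0, 1.29, -2.91, -0.3, 0, 0, 0.048, 0, 1.29, -2.91, -0.3, 0, 0, 0.048, 0, 1.29, -2.91, -0.3, 0.013, -0.065, 0, 0, 1.29, -2.91, -0.3, 0.013, -0.065, 0, 0, 1.29, -2.91, -0.3, 0.013, -0.065, 0, 0, 1.29, -2.91, -0.3, 0.013, -0.065, 0, 0, 1.29, -2.91, -0.3, 0.013, -0.065, 0, 0, 1.29, -2.91, -0.3, 0.013, -0.065, 0, 0, 1.29, -2.91, -0.3, 0.013, -0.065, 0, 0, 1.29, -2.91, -0.3, 0.013, -0.065, 0, 0, 1.29, -2.91, -0.3, 0.013, -0.065, 0, 0, 1.29, -2.91, -0.3, 0.013, -0.065, 0, 0]
}}

```text
clock: 1.77
eef_pos: [405.1, -29.3, 158.2]
eef_rot: [3.137, 0.613, -2.95]
wrist_force: [0.1, 1.3, 0.1]
finger_gap: 93.8
finger_force: 0.0
```

```bash
cat >> h.py <<'E'
C,S=np.cos(.197),np.sin(.197); RJ=np.array([[C,-S,0],[S,C,0],[0,0,1]]); OJ=np.array([614,-13.9,0])
def w2j(X): return (np.asarray(X)-OJ)@RJ
def j2w(X): return RJ@np.asarray(X,float)+OJ
from scipy.spatial.transform import Rotation as Rt
def st():
    s=manip.read_state(); R=Rt.from_euler("xyz",s["eef_rot"]).as_matrix()
    print("t",s["clock"],"tcp",s["eef_pos"].round(1),"jig",w2j(s["eef_pos"]).round(1),"toolz(jig)",(RJ.T@R[:,2]).round(3),"tooly(jig)",(RJ.T@R[:,1]).round(3),"F",s["wrist_force"].round(1),"gap",s["finger_gap"].round(1),"j",s["joints"].round(2)); return s,R
E
python3 - <<'E'
from h import *
st()
m=manip.camera_model("wrist"); p,d=manip.camera("wrist")
cv2.imwrite("pics/w1.png",p);np.save("pics/w1.npy",d)
print("grip px pred",proj(m,j2w([-149.7,0,69.7])))
v,u=np.nonzero(red(p)); print("red",len(u),u.mean(),v.mean())
m=manip.camera_model("scene");U,V,X=cloud(m,np.load("pics/scene0.npy"));J=w2j(X)
for x in range(0,260,40):
  for y in range(40,320,40):
    t=(J[:,0]>=x)&(J[:,0]<x+40)&(J[:,1]>=y)&(J[:,1]<y+40)
    if t.sum()>5 and J[t,2].max()>45: print((x,y),J[t,2].max().round(),end=" ")
E
```

```text
Traceback (most recent call last):
  File "h.py", line 27, in st
    print("t",s["clock"],"tcp",s["eef_pos"].round(1),"jig",w2j(s["eef_pos"]).round(1),"toolz(jig)",(RJ.T@R[:,2]).round(3),"tooly(jig)",(RJ.T@R[:,1]).round(3),"F",s["wrist_force"].round(1),"gap",s["finger_gap"].round(1),"j",s["joints"].round(2)); return s,R
                                                                                                                                                                                                  ^^^^^^^^^^^^^^^^^^^^^
AttributeError: 'float' object has no attribute 'round'
```

```bash
sed -i 's/s\["finger_gap"\].round(1)/round(s["finger_gap"],1)/' h.py
python3 - <<'E'
from h import *
st()
m=manip.camera_model("wrist"); p,d=manip.camera("wrist")
cv2.imwrite("pics/w1.png",p);np.save("pics/w1.npy",d)
print("grip px pred",proj(m,j2w([-149.7,0,69.7])))
v,u=np.nonzero(red(p)); print("red",len(u),u.mean(),v.mean())
m=manip.camera_model("scene");U,V,X=cloud(m,np.load("pics/scene0.npy"));J=w2j(X)
for x in range(0,260,40):
  for y in range(40,320,40):
    t=(J[:,0]>=x)&(J[:,0]<x+40)&(J[:,1]>=y)&(J[:,1]<y+40)
    if t.sum()>5 and J[t,2].max()>45: print((x,y),J[t,2].max().round(),end=" ")
E
```

```text
t 1.7667 tcp [405.1 -29.3 158.2] jig [-207.9   25.8  158.2] toolz(jig) [ 0.575  0.001 -0.818] tooly(jig) [0.003 1.    0.003] F [0.1 1.3 0.1] gap 93.8 j [-0.37 -0.25  2.35  0.58  0.59 -2.54]
grip px pred [230.39217246 191.89249561]
red 962 249.1174636174636 213.22453222453223
(160, 120) 50.0 (200, 80) 134.0 (200, 120) 104.0 (200, 240) 69.0 (240, 40) 171.0 (240, 80) 221.0 (240, 120) 171.0 (240, 160) 171.0 (240, 240) 71.0
```

View pics/w1.png

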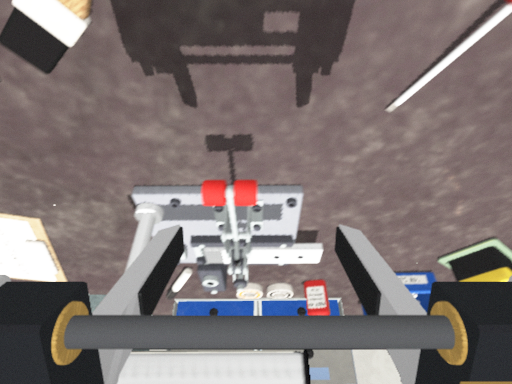

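The wrist view shows the red grip at (230,193) where my jig model predicted it (230,192), so the model is good. Joint 6 is near its limit, so I'll make a half turn about the tool axis.

Request:
{"method": "jog_arm", "body": {
  "rows": [0.04, -0.19, 0, 0.0681, 0.0137, -0.0988, 0, 0.04, -0.19, 0, 0.0681, 0.0137, -0.0988, 0, 0.04, -0.19, 0, 0.0681, 0.0137, -0.0988, 0, 0.04, -0.19, 0, 0.0681, 0.0137, -0.0988, 0, 0.04, -0.19, 0, 0.0681, 0.0137, -0.0988, 0, 0.04, -0.19, 0, 0.0681, 0.0137, -0.0988, 0, 0.04, -0.19, 0, 0.0681, 0.0137, -0.0988, 0, 0.04, -0.19, 0, 0.0681, 0.0137, -0.0988, 0, 0.04, -0.19, 0, 0.0681, 0.0137, -0.0988, 0, 0.04, -0.19, 0, 0.0681, 0.0137, -0.0988, 0, 0.04, -0.19, 0, 0.0681, 0.0137, -0.0988, 0, 0.04, -0.19, 0, 0.0681, 0.0137, -0.0988, 0, 0.04, -0.19, 0, 0.0681, 0.0137, -0.0988, 0]
}}

```text
clock: 2.9
eef_pos: [410.2, -52.4, 158.2]
eef_rot: [2.527, -0.008, 1.762]
wrist_force: [0.3, 0.3, -0.3]
finger_gap: 93.7
finger_force: 0.0
```

Request:
{"method": "jog_arm", "body": {
  "rows": [0, 0, 0, 0.0681, 0.0137, -0.0988, 0, 0, 0, 0, 0.0681, 0.0137, -0.0988, 0, 0, 0, 0, 0.0681, 0.0137, -0.0988, 0, 0, 0, 0, 0.0681, 0.0137, -0.0988, 0, 0, 0, 0, 0.0681, 0.0137, -0.0988, 0, 0, 0, 0, 0.0681, 0.0137, -0.0988, 0, 0, 0, 0, 0.0681, 0.0137, -0.0988, 0, 0, 0, 0, 0.0681, 0.0137, -0.0988, 0, 0, 0, 0, 0.0681, 0.0137, -0.0988, 0, 0, 0, 0, 0.0681, 0.0137, -0.0988, 0, 0, 0, 0, 0.0681, 0.0137, -0.0988, 0, 0, 0, 0, 0.0681, 0.0137, -0.0988, 0, 0, 0, 0, 0.0681, 0.0137, -0.0988, 0, 0, 0, 0, 0, 0, 0, 0, 0, 0, 0, 0, 0, 0, 0]
}}

```text
clock: 4.15
eef_pos: [410.3, -52.3, 158.3]
eef_rot: [3.14, -0.615, 0.199]
wrist_force: [0.1, 0.0, 0.3]
finger_gap: 93.9
finger_force: 0.0
```

```bash
cat >> h.py <<'E'
def goal(s,R,tcpj,zj,yj,n):
    "print shift in cm and rotvec, total and per n rows, to TCP at jig point with tool z,y given in jig axes"
    z=np.array(zj,float);z/=np.linalg.norm(z);y=np.array(yj,float);y-=z*(y@z);y/=np.linalg.norm(y)
    G=RJ@np.c_[np.cross(y,z),y,z]; dv=(j2w(tcpj)-s["eef_pos"])/10; rv=Rt.from_matrix(G@R.T).as_rotvec()
    print("shift",dv.round(2),"turn",rv.round(3),"| per row",(dv/n).round(3),(rv/n).round(4))
E
python3 - <<'E'
from h import *
s,R=st()
m=manip.camera_model("wrist"); p,d=manip.camera("wrist"); r=red(p)
nc,l,sc,c=cv2.connectedComponentsWithStats(r); print(sc[1:][sc[1:,4]>40],c[1:][sc[1:,4]>40],proj(m,j2w([-149.7,0,69.7])))
z=[.602,0,-.799]; 
goal(s,R,np.array([-149.7,0,70.5])+11*np.array(z)-80*np.array(z),z,[0,-1,0],6)
goal(s,R,np.array([-149.7,0,70.5])+11*np.array(z),z,[0,-1,0],12)
E
```

```text
t 4.15 tcp [410.3 -52.3 158.3] jig [-207.3    2.2  158.3] toolz(jig) [ 0.577 -0.001 -0.817] tooly(jig) [ 0.001 -1.     0.002] F [0.1 0.  0.3] gap 93.9 j [-0.44 -0.22  2.32  0.63  0.62  0.49]
[[234 185  23  25 492]
 [266 185  23  25 487]] [[245.33536585 197.23373984]
 [276.81724846 197.28131417]] [261.46534968 196.96295526]
shift [ 1.62  0.1  -3.26] turn [ 0.008 -0.03  -0.   ] | per row [ 0.27   0.016 -0.544] [ 0.0013 -0.0049 -0.0001]
shift [ 6.34  1.04 -9.66] turn [ 0.008 -0.03  -0.   ] | per row [ 0.528  0.087 -0.805] [ 0.0006 -0.0025 -0.    ]
```

Request:
{"method": "jog_arm", "body": {
  "rows": [0.453, 0.074, -0.69, 0.0006, -0.002, 0, 0, 0.453, 0.074, -0.69, 0.0006, -0.002, 0, 0, 0.453, 0.074, -0.69, 0.0006, -0.002, 0, 0, 0.453, 0.074, -0.69, 0.0006, -0.002, 0, 0, 0.453, 0.074, -0.69, 0.0006, -0.002, 0, 0, 0.453, 0.074, -0.69, 0.0006, -0.002, 0, 0, 0.453, 0.074, -0.69, 0.0006, -0.002, 0, 0, 0.453, 0.074, -0.69, 0.0006, -0.002, 0, 0, 0.453, 0.074, -0.69, 0.0006, -0.002, 0, 0, 0.453, 0.074, -0.69, 0.0006, -0.002, 0, 0, 0.453, 0.074, -0.69, 0.0006, -0.002, 0, 0, 0.453, 0.074, -0.69, 0.0006, -0.002, 0, 0, 0.453, 0.074, -0.69, 0.0006, -0.002, 0, 0, 0.453, 0.074, -0.69, 0.0006, -0.002, 0, 0, 0, 0, 0, 0, 0, 0, 0]
}}

```text
clock: 5.45
eef_pos: [473.8, -41.8, 60.7]
eef_rot: [-3.139, -0.643, 0.196]
wrist_force: [0.3, -0.5, 0.6]
finger_gap: 93.8
finger_force: 0.0
```

Request:
{"method": "jog_arm", "body": {
  "rows": [0, 0, 0, 0, 0, 0, 0.45, 0, 0, 0, 0, 0, 0, 0.45, 0, 0, 0, 0, 0, 0, 0.45, 0, 0, 0, 0, 0, 0, 0.6, 0, 0, 0, 0, 0, 0, 0.6, 0, 0, 0, 0, 0, 0, 0.6, 0, 0, 0, 0, 0, 0, 0.6, 0, 0, 0, 0, 0, 0, 0.6],
  "newtons": 30
}}

```text
clock: 6.12
eef_pos: [473.7, -41.6, 61.8]
eef_rot: [-3.136, -0.644, 0.192]
wrist_force: [-0.5, 2.0, 1.5]
finger_gap: 48.4
finger_force: 30.0
```

```bash
python3 - <<'E'
from h import *
s,R=st(); print(s["finger_force"])
g=w2j(s["eef_pos"]-11*R[:,2]); h=g-[-62,0,62]; print("grasp pt",g.round(1),"r",np.hypot(h[0],h[2]),"ang",np.arctan2(h[2],-h[0]))
p,d=manip.camera("wrist"); cv2.imwrite("pics/w2.png",p)
# arc increments, world cm
a=np.array([.087+.0,.2,.35,.5,.65,.8,.95,1.1,1.25,1.38,1.437,1.46])
P=np.array([j2w([-62-88*np.cos(t),0,62+88*np.sin(t)]) for t in a]); print((np.diff(P,axis=0)/10).round(3).tolist())
E
```

```text
t 6.1167 tcp [473.7 -41.6  61.8] jig [-143.     0.3   61.8] toolz(jig) [ 0.601  0.002 -0.799] tooly(jig) [-0.002 -1.    -0.004] F [-0.5  2.   1.5] gap 48.4 j [-0.34  0.16  2.28  1.19  0.34 -0.04]
29.99348759651184
grasp pt [-149.7    0.3   70.6] r 88.07387565139963 ang 0.09775591851407728
[[0.139, 0.028, 0.984], [0.351, 0.07, 1.269], [0.533, 0.106, 1.201], [0.703, 0.14, 1.107], [0.858, 0.171, 0.987], [0.993, 0.198, 0.845], [1.105, 0.221, 0.685], [1.193, 0.238, 0.508], [1.085, 0.216, 0.289], [0.485, 0.097, 0.081], [0.197, 0.039, 0.025]]
```

View pics/w2.png

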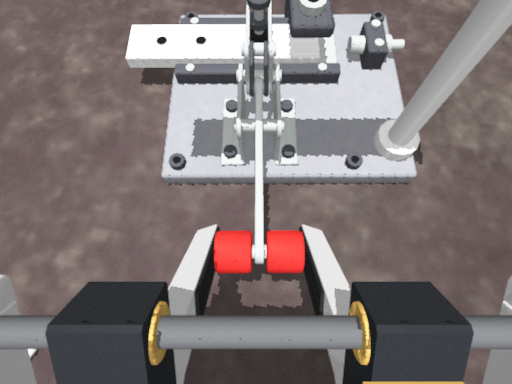

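The fingers hold the red grip centred by its end faces, with the grip at (260,252). Now I swing it up.

Request:
{"method": "jog_arm", "body": {
  "rows": [0.04, 0.01, 0.33, 0, 0, 0, 0.6, 0.05, 0.01, 0.33, 0, 0, 0, 0.6, 0.05, 0.01, 0.33, 0, 0, 0, 0.6, 0.175, 0.035, 0.635, 0, 0, 0, 0.6, 0.176, 0.035, 0.634, 0, 0, 0, 0.6, 0.266, 0.053, 0.6, 0, 0, 0, 0.6, 0.267, 0.053, 0.601, 0, 0, 0, 0.6, 0.351, 0.07, 0.554, 0, 0, 0, 0.6, 0.352, 0.07, 0.553, 0, 0, 0, 0.6, 0.429, 0.085, 0.494, 0, 0, 0, 0.6, 0.429, 0.086, 0.493, 0, 0, 0, 0.6]
}}

```text
clock: 7.08
eef_pos: [499.2, -36.5, 117.0]
eef_rot: [-3.136, -0.643, 0.192]
wrist_force: [1.2, 2.8, -5.1]
finger_gap: 48.7
finger_force: 30.0
```

```bash
python3 - <<'E'
from h import *
s,R=st(); print(s["finger_force"])
g=w2j(s["eef_pos"]-11*R[:,2]); h=g-[-62,0,62]; print("grasp pt",g.round(1),"r",np.hypot(h[0],h[2]),"ang",np.arctan2(h[2],-h[0]))
E
```

```text
t 7.0833 tcp [499.2 -36.5 117. ] jig [-117.     0.3  117. ] toolz(jig) [ 0.6    0.002 -0.8  ] tooly(jig) [-0.002 -1.    -0.004] F [ 1.2  2.8 -5.1] gap 48.7 j [-0.3   0.07  2.19  0.8   0.41  0.41]
29.99139368534088
grasp pt [-123.6    0.3  125.9] r 88.70154480912286 ang 0.8035873435336164
```

Request:
{"method": "jog_arm", "body": {
  "rows": [0.497, 0.099, 0.42, 0, 0, 0, 0.6, 0.496, 0.099, 0.42, 0, 0, 0, 0.6, 0.552, 0.11, 0.342, 0, 0, 0, 0.6, 0.553, 0.111, 0.342, 0, 0, 0, 0.6, 0.596, 0.119, 0.254, 0, 0, 0, 0.6, 0.597, 0.119, 0.254, 0, 0, 0, 0.6, 0.54, 0.108, 0.145, 0, 0, 0, 0.6, 0.54, 0.108, 0.144, 0, 0, 0, 0.6, 0.485, 0.097, 0.07, 0, 0, 0, 0.6, 0.24, 0.05, 0.02, 0, 0, 0, 0.6, 0, 0, 0, 0, 0, 0, 0.6, 0, 0, 0, 0, 0, 0, 0.6]
}}

```text
clock: 8.08
eef_pos: [549.6, -26.4, 141.3]
eef_rot: [-3.137, -0.643, 0.193]
wrist_force: [-24.2, -0.1, 16.6]
finger_gap: 49.0
finger_force: 30.0
```

```bash
python3 - <<'E'
from h import *
s,R=st(); print(s["finger_force"])
g=w2j(s["eef_pos"]-11*R[:,2]); h=g-[-62,0,62]; print("grasp pt",g.round(1),"r",np.hypot(h[0],h[2]),"ang",np.arctan2(h[2],-h[0]))
p,d=manip.camera("scene"); cv2.imwrite("pics/s3.png",cv2.resize(p[100:300,170:380],(630,600),interpolation=cv2.INTER_CUBIC))
E
```

```text
t 8.0833 tcp [549.6 -26.4 141.3] jig [-65.6   0.3 141.3] toolz(jig) [ 0.6    0.002 -0.8  ] tooly(jig) [-0.002 -1.    -0.004] F [-24.2  -0.1  16.6] gap 49.0 j [-0.24  0.13  2.05  0.64  0.44  0.63]
30.00387579202652
grasp pt [-72.2   0.3 150.1] r 88.73363400726593 ang 1.4553425947018723
```

View pics/s3.png

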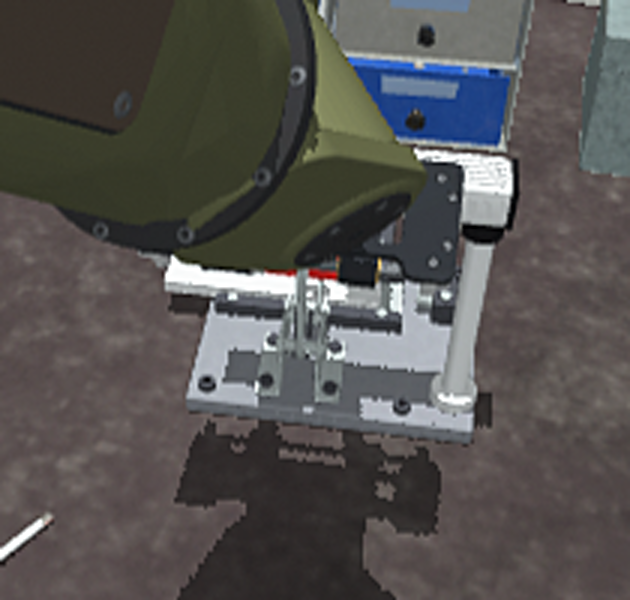

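Fully open: the handle is upright at its stop, and the gripper clears the lamp bar in the picture (lamp end at about (470,180)). I'll ease off, release and back away.

Request:
{"method": "jog_arm", "body": {
  "rows": [-0.2, -0.04, 0.05, 0, 0, 0, 0.6, -0.1, -0.02, 0, 0, 0, 0, 0.6, 0, 0, 0, 0, 0, 0, 0.6]
}}

```text
clock: 8.38
eef_pos: [547.0, -27.0, 141.2]
eef_rot: [-3.136, -0.643, 0.192]
wrist_force: [-1.3, 4.2, -4.2]
finger_gap: 48.8
finger_force: 30.0
```

Request:
{"method": "jog_arm", "body": {
  "rows": [0, 0, 0, 0, 0, 0, 0.2, 0, 0, 0, 0, 0, 0, 0, 0, 0, 0, 0, 0, 0, 0, 0, 0, 0, 0, 0, 0, 0, 0, 0, 0, 0, 0, 0, 0, -1, -0.2, 0.7, 0, 0, 0, 0, -1.5, -0.3, 1, 0, 0, 0, 0, -1.5, -0.3, 1, 0, 0, 0, 0, -1.5, -0.3, 1, 0, 0, 0, 0, -1.5, -0.3, 1, 0, 0, 0, 0, -1.5, -0.3, 1, 0, 0, 0, 0, -1.5, -0.3, 1, 0, 0, 0, 0, -1.5, -0.3, 1, 0, 0, 0, 0, 0, 0, 0, 0, 0, 0, 0, 0, 0, 0, 0, 0, 0, 0]
}}

```text
clock: 9.63
eef_pos: [432.9, -50.7, 219.5]
eef_rot: [-3.139, -0.646, 0.192]
wrist_force: [1.0, -0.3, -0.2]
finger_gap: 94.0
finger_force: 0.0
```

```bash
python3 - <<'E'
from h import *
s,R=st()
a={}
for n in("scene","side"):
    p,d=manip.camera(n); a[n]=p; np.save(f"pics/{n}4.npy",d); m=manip.camera_model(n)
    v,u=np.nonzero(red(p)); print(n,proj(m,j2w([-73.8,0,149.2])),[ (u[k].mean(),v[k].mean(),k.sum()) for k in [(abs(u-proj(m,j2w([-73.8,0,149.2]))[0])<25)&(abs(v-proj(m,j2w([-73.8,0,149.2]))[1])<20)]])
cv2.imwrite("pics/s4.png",np.hstack([cv2.resize(a["scene"][110:270,200:360],(400,400)),cv2.resize(a["side"][110:270,215:375],(400,400))]))
E
```

```text
t 9.6333 tcp [432.9 -50.7 219.5] jig [-184.8   -0.6  219.5] toolz(jig) [ 0.602 -0.001 -0.798] tooly(jig) [-0.004 -1.    -0.002] F [ 1.  -0.3 -0.2] gap 94.0 j [-0.41 -0.27  2.22  0.55  0.72  0.64]
scene [270.94559336 187.11285322] [(np.float64(nan), np.float64(nan), np.int64(0))]
side [286.7040535  179.48617144] [(np.float64(289.3898305084746), np.float64(181.8135593220339), np.int64(59))]<stdin>:6: RuntimeWarning: Mean of empty slice.
  ret = ret.dtype.type(ret / rcount)
```

View pics/s4.png

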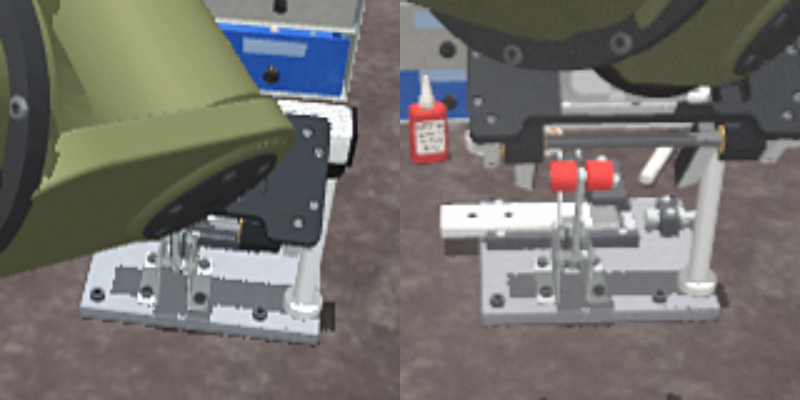

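The handle stays upright (red grip at (582,175) in the side crop) and the clamp arm is raised. The bar end is at (440,220). Next is the push pose, going round the lamp's free end.

```bash
python3 - <<'E'
from h import *
s,R=st()
z=[0,-.5,-.866];y=[0,-.866,.5]
goal(s,R,[-150,230,230],z,y,15)
s2=dict(s,eef_pos=j2w([-150,230,230])); goal(s2,R,[45,230,200],z,y,10)
s2=dict(s,eef_pos=j2w([45,230,200])); goal(s2,R,[45,165,60],z,y,8)
m=manip.camera_model("side")
U,V,X=cloud(m,np.load("pics/side0.npy"));J=w2j(X);t=(J[:,0]>-250)&(J[:,0]<180)&(J[:,1]>90)&(J[:,1]<450)&(J[:,2]>60); print(t.sum(), J[t].max(0) if t.any() else "", J[t].min(0) if t.any() else "")
E
```

```text
t 9.7333 tcp [433.  -50.2 218.5] jig [-1.846e+02 -2.000e-01  2.185e+02] toolz(jig) [ 0.601  0.001 -0.8  ] tooly(jig) [-0.003 -1.    -0.003] F [-0.7  0.  -0. ] gap 94.1 j [-0.41 -0.27  2.22  0.55  0.72  0.64]
shift [-1.11 23.25  1.15] turn [-0.621  0.519 -0.165] | per row [-0.074  1.55   0.077] [-0.0414  0.0346 -0.011 ]
shift [19.12  3.82 -3.  ] turn [-0.621  0.519 -0.165] | per row [ 1.912  0.382 -0.3  ] [-0.0621  0.0519 -0.0165]
shift [  1.27  -6.37 -14.  ] turn [-0.621  0.519 -0.165] | per row [ 0.159 -0.797 -1.75 ] [-0.0776  0.0648 -0.0206]
1173 [164.84225332 449.98716124 382.06539667] [-39.68774792 353.38718151  60.0317889 ]
```

Request:
{"method": "jog_arm", "body": {
  "rows": [0, 1.15, 0.07, 0, 0, 0, 1, 0, 1.15, 0.07, 0, 0, 0, 1, 0, 1.15, 0.07, -0.0414, 0.0346, -0.011, 1, 0, 1.15, 0.07, -0.0414, 0.0346, -0.011, 1, 0, 1.15, 0.07, -0.0414, 0.0346, -0.011, 1, 0, 1.15, 0.07, -0.0414, 0.0346, -0.011, 1, 0, 1.15, 0.07, -0.0414, 0.0346, -0.011, 1, 0, 1.15, 0.07, -0.0414, 0.0346, -0.011, 1, 0, 1.15, 0.07, -0.0414, 0.0346, -0.011, 1, 0, 1.15, 0.07, -0.0414, 0.0346, -0.011, 1, 0, 1.15, 0.07, -0.0414, 0.0346, -0.011, 1, 0, 1.15, 0.07, -0.0414, 0.0346, -0.011, 1, 0, 1.15, 0.07, -0.0414, 0.0346, -0.011, 1, 0, 1.15, 0.07, -0.0414, 0.0346, -0.011, 1, 0, 1.15, 0.07, -0.0414, 0.0346, -0.011, 1, 0, 0, 0, -0.0414, 0.0346, -0.011, 1, 0, 0, 0, -0.0414, 0.0346, -0.011, 1, 0, 0, 0, 0, 0, 0, 1, 0, 0, 0, 0, 0, 0, 1],
  "newtons": 15
}}

```text
clock: 11.32
eef_pos: [432.8, 123.0, 228.0]
eef_rot: [2.619, 0.001, 0.199]
wrist_force: [1.1, 0.0, -0.3]
finger_gap: 0.5
finger_force: 0.0
```

```bash
python3 - <<'E'
from h import *
s,R=st()
z=[0,-.5,-.866];y=[0,-.866,.5]
goal(s,R,[45,170,200],z,y,12)
s2=dict(s,eef_pos=j2w([45,170,200])); goal(s2,R,[45,165,28],z,y,8)
E
```

```text
t 11.3167 tcp [432.8 123.  228. ] jig [-150.9  169.7  228. ] toolz(jig) [-0.    -0.499 -0.866] tooly(jig) [ 0.002 -0.866  0.499] F [ 1.1  0.  -0.3] gap 0.5 j [ 0.48  0.16  1.74 -0.51  1.42  1.97]
shift [19.2   3.86 -2.8 ] turn [-0.001 -0.001 -0.002] | per row [ 1.6    0.322 -0.233] [-0.     -0.0001 -0.0002]
shift [  0.1   -0.49 -17.2 ] turn [-0.001 -0.001 -0.002] | per row [ 0.012 -0.061 -2.15 ] [-0.0001 -0.0002 -0.0002]
```

Orientation is right; go over and down to about 30 mm.

Request:
{"method": "jog_arm", "body": {
  "rows": [1.6, 0.322, -0.233, 0, 0, 0, 1, 1.6, 0.322, -0.233, 0, 0, 0, 1, 1.6, 0.322, -0.233, 0, 0, 0, 1, 1.6, 0.322, -0.233, 0, 0, 0, 1, 1.6, 0.322, -0.233, 0, 0, 0, 1, 1.6, 0.322, -0.233, 0, 0, 0, 1, 1.6, 0.322, -0.233, 0, 0, 0, 1, 1.6, 0.322, -0.233, 0, 0, 0, 1, 1.6, 0.322, -0.233, 0, 0, 0, 1, 1.6, 0.322, -0.233, 0, 0, 0, 1, 1.6, 0.322, -0.233, 0, 0, 0, 1, 1.6, 0.322, -0.233, 0, 0, 0, 1, 0, 0, -2.5, 0, 0, 0, 1, 0, 0, -3, 0, 0, 0, 1, 0, 0, -3, 0, 0, 0, 1, 0, 0, -3, 0, 0, 0, 1, 0, 0, -3, 0, 0, 0, 1, 0, 0, -1.5, 0, 0, 0, 1, 0, 0, -0.9, 0, 0, 0, 1, 0, 0, 0, 0, 0, 0, 1]
}}

```text
clock: 12.98
eef_pos: [624.2, 160.6, 31.2]
eef_rot: [2.618, 0.002, 0.197]
wrist_force: [-0.3, -0.3, 0.4]
finger_gap: 0.5
finger_force: 0.0
```

```bash
python3 - <<'E'
from h import *
s,R=st()
p,d=manip.camera("wrist"); 
q,e=manip.camera("side"); cv2.imwrite("pics/w5.png",np.hstack([cv2.resize(p,(400,300)),cv2.resize(q[100:250,170:370],(400,300))]))
E
```

```text
t 12.9833 tcp [624.2 160.6  31.2] jig [ 44.2 169.2  31.2] toolz(jig) [-0.001 -0.5   -0.866] tooly(jig) [ 0.001 -0.866  0.5  ] F [-0.3 -0.3  0.4] gap 0.5 j [ 0.4   0.78  1.32 -0.55  1.21  2.01]
```

View pics/w5.png

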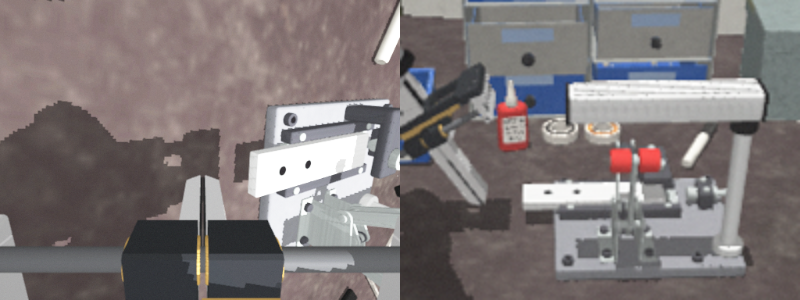

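The left half (wrist view) shows the closed fingertips at (203,180) in line with the bar end at (253,173). The right half (side view) shows a clear gap. Push along jig −y.

Request:
{"method": "jog_arm", "body": {
  "rows": [0.2, -0.98, -0.05, 0, 0, 0, 1, 0.2, -0.98, -0.05, 0, 0, 0, 1, 0.2, -0.98, -0.05, 0, 0, 0, 1, 0.08, -0.39, 0, 0, 0, 0, 1, 0.08, -0.39, 0, 0, 0, 0, 1, 0.08, -0.39, 0, 0, 0, 0, 1, 0.08, -0.39, 0, 0, 0, 0, 1]
}}

```text
clock: 13.67
eef_pos: [633.9, 115.7, 31.1]
eef_rot: [2.618, -0.0, 0.197]
wrist_force: [0.7, 2.8, 0.8]
finger_gap: 0.5
finger_force: 1.2
```

Request:
{"method": "jog_arm", "body": {
  "rows": [0.08, -0.39, 0, 0, 0, 0, 1, 0.08, -0.39, 0, 0, 0, 0, 1]
}}

```text
clock: 13.83
eef_pos: [635.5, 108.1, 31.1]
eef_rot: [2.618, -0.0, 0.197]
wrist_force: [-0.7, 2.9, 1.3]
finger_gap: 0.3
finger_force: 1.3
```

Request:
{"method": "jog_arm", "body": {
  "rows": [0.08, -0.39, 0, 0, 0, 0, 1, 0.08, -0.39, 0, 0, 0, 0, 1]
}}

```text
clock: 14.0
eef_pos: [637.1, 100.1, 31.0]
eef_rot: [2.618, -0.0, 0.197]
wrist_force: [-1.0, 3.1, 1.3]
finger_gap: 0.4
finger_force: 1.5
```

```bash
python3 - <<'E'
from h import *
s,R=st(); print(RJ.T@s["wrist_force"])
for n in("side","scene"):
    p,d=manip.camera(n); m=manip.camera_model(n); cv2.imwrite(f"pics/{n}6.png",p)
    # dark stop vs bar: bright run along bar's centre line top, jig x=45 (z 34)
    g=cv2.cvtColor(p,cv2.COLOR_BGR2GRAY)
    print(n,[(y,int(g[tuple(np.round(proj(m,j2w([45,y,34]))).astype(int)[::-1])])) for y in list(range(132,88,-4))+list(range(-52,-96,-3))])
E
```

```text
t 14.0 tcp [637.1 100.1  31. ] jig [ 45.  107.3  31. ] toolz(jig) [ 0.    -0.5   -0.866] tooly(jig) [ 0.    -0.866  0.5  ] F [-1.   3.1  1.3] gap 0.4 j [ 0.3   0.76  1.36 -0.58  1.15  1.95]
[-0.39688304  3.26124321  1.31665279]
side [(132, 90), (128, 114), (124, 168), (120, 166), (116, 152), (112, 82), (108, 140), (104, 166), (100, 163), (96, 155), (92, 158), (-52, 158), (-55, 157), (-58, 155), (-61, 207), (-64, 250), (-67, 250), (-70, 244), (-73, 187), (-76, 178), (-79, 164), (-82, 169), (-85, 227), (-88, 228), (-91, 226), (-94, 197)]
scene [(132, 73), (128, 156), (124, 166), (120, 166), (116, 109), (112, 143), (108, 166), (104, 162), (100, 131), (96, 159), (92, 159), (-52, 161), (-55, 160), (-58, 147), (-61, 255), (-64, 252), (-67, 253), (-70, 255), (-73, 158), (-76, 181), (-79, 178), (-82, 195), (-85, 238), (-88, 241), (-91, 252), (-94, 195)]
```

Request:
{"method": "jog_arm", "body": {
  "rows": [0.06, -0.29, 0, 0, 0, 0, 1, 0.06, -0.29, 0, 0, 0, 0, 1]
}}

```text
clock: 14.27
eef_pos: [638.2, 94.5, 30.9]
eef_rot: [2.618, 0.0, 0.197]
wrist_force: [-0.7, 2.9, 1.0]
finger_gap: 0.3
finger_force: 1.1
```

Request:
{"method": "jog_arm", "body": {
  "rows": [0.04, -0.2, 0, 0, 0, 0, 1, 0.04, -0.2, 0, 0, 0, 0, 1]
}}

```text
clock: 14.43
eef_pos: [639.0, 90.3, 30.9]
eef_rot: [2.618, 0.0, 0.197]
wrist_force: [-0.5, 3.5, 2.1]
finger_gap: 0.5
finger_force: 2.4
```

Request:
{"method": "jog_arm", "body": {
  "rows": [0.03, -0.15, 0, 0, 0, 0, 1]
}}

```text
clock: 14.52
eef_pos: [639.2, 89.9, 30.8]
eef_rot: [2.62, -0.0, 0.197]
wrist_force: [-5.7, 17.8, 4.0]
finger_gap: 0.7
finger_force: 9.7
```

Request:
{"method": "jog_arm", "body": {
  "rows": [0.03, -0.15, 0, 0, 0, 0, 1]
}}

```text
clock: 14.6
eef_pos: [639.3, 89.7, 30.9]
eef_rot: [2.622, -0.001, 0.198]
wrist_force: [-8.6, 27.4, 5.4]
finger_gap: 0.7
finger_force: 14.3
```

Force rose sharply after about 28 mm of bar travel, so the bar is against the stop. Back off, lift and check.

Request:
{"method": "jog_arm", "body": {
  "rows": [-0.1, 0.5, 0, 0, 0, 0, 1, -0.2, 0.98, 0, 0, 0, 0, 1, -0.4, 1.96, 0, 0, 0, 0, 1, -0.4, 1.96, 0, 0, 0, 0, 1, -0.4, 1.96, 0, 0, 0, 0, 1, 0, 0, 3, 0, 0, 0, 1, 0, 0, 3, 0, 0, 0, 1, 0, 0, 3, 0, 0, 0, 1, 0, 0, 3, 0, 0, 0, 1, 0, 0, 3, 0, 0, 0, 1, 0, 0, 3, 0, 0, 0, 1, 0, 0, 2, 0, 0, 0, 1, 0, 0, 0, 0, 0, 0, 1]
}}

```text
clock: 15.68
eef_pos: [625.5, 161.6, 236.0]
eef_rot: [2.619, -0.007, 0.197]
wrist_force: [0.4, -1.0, 0.5]
finger_gap: 0.2
finger_force: 0.0
```

```bash
python3 - <<'E'
from h import *
st(); o=[]
for n in("side","scene"):
    p,d=manip.camera(n); m=manip.camera_model(n); c=np.round(proj(m,j2w([45,-60,34]))).astype(int)
    o.append(cv2.resize(p[c[1]-30:c[1]+30,c[0]-40:c[0]+40],(400,300),interpolation=cv2.INTER_CUBIC))
cv2.imwrite("pics/stop7.png",np.hstack(o))
E
```

```text
t 15.6833 tcp [625.5 161.6 236. ] jig [ 45.6 169.9 236. ] toolz(jig) [ 0.006 -0.499 -0.866] tooly(jig) [-0.003 -0.866  0.499] F [ 0.4 -1.   0.5] gap 0.2 j [ 0.4   0.57  1.17 -0.51  1.52  1.83]
```

View pics/stop7.png

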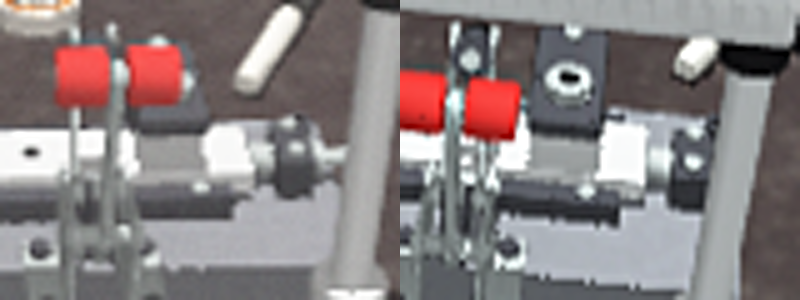

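Both crops show the bar's end touching the stop's round face (at (252,160) and (645,160)). Retrace the route to the handle.

Request:
{"method": "jog_arm", "body": {
  "rows": [-1.75, -0.35, -0.05, 0, 0, 0, 0.5, -1.75, -0.35, -0.05, 0, 0, 0, 0, -1.75, -0.35, -0.05, 0, 0, 0, 0, -1.75, -0.35, -0.05, 0, 0, 0, 0, -1.75, -0.35, -0.05, 0, 0, 0, 0, -1.75, -0.35, -0.05, 0, 0, 0, 0, -1.75, -0.35, -0.05, 0, 0, 0, 0, -1.75, -0.35, -0.05, 0, 0, 0, 0, -1.75, -0.35, -0.05, 0, 0, 0, 0, -1.75, -0.35, -0.05, 0, 0, 0, 0, -1.75, -0.35, -0.05, 0, 0, 0, 0, -1, -0.2, -0.05, 0, 0, 0, 0]
}}

```text
clock: 16.78
eef_pos: [420.2, 120.1, 223.5]
eef_rot: [2.617, 0.003, 0.197]
wrist_force: [-0.8, -0.2, 0.1]
finger_gap: 76.9
finger_force: 0.0
```

Request:
{"method": "jog_arm", "body": {
  "rows": [0, -1.15, -0.07, 0.0414, -0.0346, 0.011, 0, 0, -1.15, -0.07, 0.0414, -0.0346, 0.011, 0, 0, -1.15, -0.07, 0.0414, -0.0346, 0.011, 0, 0, -1.15, -0.07, 0.0414, -0.0346, 0.011, 0, 0, -1.15, -0.07, 0.0414, -0.0346, 0.011, 0, 0, -1.15, -0.07, 0.0414, -0.0346, 0.011, 0, 0, -1.15, -0.07, 0.0414, -0.0346, 0.011, 0, 0, -1.15, -0.07, 0.0414, -0.0346, 0.011, 0, 0, -1.15, -0.07, 0.0414, -0.0346, 0.011, 0, 0, -1.15, -0.07, 0.0414, -0.0346, 0.011, 0, 0, -1.15, -0.07, 0.0414, -0.0346, 0.011, 0, 0, -1.15, -0.07, 0.0414, -0.0346, 0.011, 0, 0, -1.15, -0.07, 0.0414, -0.0346, 0.011, 0, 0, -1.15, -0.07, 0.0414, -0.0346, 0.011, 0, 0, -1.15, -0.07, 0.0414, -0.0346, 0.011, 0, 0, 0, 0, 0, 0, 0, 0, 0, 0, 0, 0, 0, 0, 0]
}}

```text
clock: 18.2
eef_pos: [421.3, -52.8, 213.0]
eef_rot: [-3.135, -0.641, 0.187]
wrist_force: [-0.0, 0.3, 0.6]
finger_gap: 94.3
finger_force: 0.0
```

```bash
python3 - <<'E'
from h import *
s,R=st(); z=np.array([.602,0,-.799])
m=manip.camera_model("wrist"); p,d=manip.camera("wrist"); nc,l,sc,c=cv2.connectedComponentsWithStats(red(p)); k=sc[1:,4]>150
print(sc[1:][k],c[1:][k],"pred",proj(m,j2w([-74.5,0,149.2])))
T=np.array([-74.8,0.3,149.2])+11*z
goal(s,R,T-80*z,z,[0,-1,0],6)
goal(s,R,T,z,[0,-1,0],16)
E
```

```text
t 18.2 tcp [421.3 -52.8 213. ] jig [-196.6   -0.4  213. ] toolz(jig) [ 0.598  0.    -0.801] tooly(jig) [-0.007 -1.    -0.005] F [-0.   0.3  0.6] gap 94.3 j [-0.43 -0.29  2.24  0.56  0.73  0.61]
[[157   0  33  33 273]
 [230 114  24  26 559]
 [262 114  23  25 552]] [[175.23809524  15.66300366]
 [241.8157424  126.22182469]
 [273.18115942 125.84963768]] pred [258.33897417 124.93457256]
shift [ 7.85  1.64 -0.87] turn [-0.004 -0.005  0.007] | per row [ 1.309  0.273 -0.145] [-0.0007 -0.0009  0.0011]
shift [12.58  2.58 -7.26] turn [-0.004 -0.005  0.007] | per row [ 0.786  0.161 -0.454] [-0.0003 -0.0003  0.0004]
```

The red grip is where predicted (257,126). Approach and pinch.

Request:
{"method": "jog_arm", "body": {
  "rows": [0.786, 0.161, -0.454, 0, 0, 0.0004, 0, 0.786, 0.161, -0.454, 0, 0, 0.0004, 0, 0.786, 0.161, -0.454, 0, 0, 0.0004, 0, 0.786, 0.161, -0.454, 0, 0, 0.0004, 0, 0.786, 0.161, -0.454, 0, 0, 0.0004, 0, 0.786, 0.161, -0.454, 0, 0, 0.0004, 0, 0.786, 0.161, -0.454, 0, 0, 0.0004, 0, 0.786, 0.161, -0.454, 0, 0, 0.0004, 0, 0.786, 0.161, -0.454, 0, 0, 0.0004, 0, 0.786, 0.161, -0.454, 0, 0, 0.0004, 0, 0.786, 0.161, -0.454, 0, 0, 0.0004, 0, 0.786, 0.161, -0.454, 0, 0, 0.0004, 0, 0.786, 0.161, -0.454, 0, 0, 0.0004, 0, 0.786, 0.161, -0.454, 0, 0, 0.0004, 0, 0.786, 0.161, -0.454, 0, 0, 0.0004, 0, 0.786, 0.161, -0.454, 0, 0, 0.0004, 0, 0, 0, 0, 0, 0, 0, 0]
}}

```text
clock: 19.67
eef_pos: [548.5, -25.1, 140.8]
eef_rot: [-3.137, -0.643, 0.199]
wrist_force: [-0.8, -0.6, 0.7]
finger_gap: 94.2
finger_force: 0.0
```

Request:
{"method": "jog_arm", "body": {
  "rows": [0, 0, 0, 0, 0, 0, 0.45, 0, 0, 0, 0, 0, 0, 0.45, 0, 0, 0, 0, 0, 0, 0.45, 0, 0, 0, 0, 0, 0, 0.6, 0, 0, 0, 0, 0, 0, 0.6, 0, 0, 0, 0, 0, 0, 0.6, 0, 0, 0, 0, 0, 0, 0.6, 0, 0, 0, 0, 0, 0, 0.6],
  "newtons": 30
}}

```text
clock: 20.33
eef_pos: [547.9, -26.5, 141.9]
eef_rot: [-3.138, -0.645, 0.198]
wrist_force: [0.1, -2.6, 0.9]
finger_gap: 48.5
finger_force: 30.0
```

```bash
python3 - <<'E'
from h import *
s,R=st()
g=w2j(s["eef_pos"]-11*R[:,2]); h=g-[-62,0,62]; a0=np.arctan2(h[2],-h[0]);print("grasp pt",g.round(1),"r",np.hypot(h[0],h[2]),"ang",a0)
a=np.linspace(min(a0,1.43),.087,20)
P=np.array([j2w([-62-88*np.cos(t),0,62+88*np.sin(t)]) for t in a]); print(a.round(2).tolist());print((np.diff(P,axis=0)/10).round(2).tolist())
E
```

```text
t 20.3333 tcp [547.9 -26.5 141.9] jig [-67.3   0.6 141.9] toolz(jig) [ 0.601  0.004 -0.799] tooly(jig) [ 0.003 -1.    -0.003] F [ 0.1 -2.6  0.9] gap 48.5 j [-0.24  0.13  2.06  0.64  0.44  0.62]
grasp pt [-73.9   0.5 150.7] r 89.50815627076474 ang 1.4376683019179637
[1.43, 1.36, 1.29, 1.22, 1.15, 1.08, 1.01, 0.94, 0.86, 0.79, 0.72, 0.65, 0.58, 0.51, 0.44, 0.37, 0.3, 0.23, 0.16, 0.09]
[[-0.6, -0.12, -0.11], [-0.59, -0.12, -0.15], [-0.58, -0.12, -0.19], [-0.56, -0.11, -0.24], [-0.55, -0.11, -0.28], [-0.53, -0.11, -0.31], [-0.5, -0.1, -0.35], [-0.48, -0.1, -0.39], [-0.45, -0.09, -0.42], [-0.42, -0.08, -0.45], [-0.39, -0.08, -0.48], [-0.35, -0.07, -0.51], [-0.32, -0.06, -0.53], [-0.28, -0.06, -0.55], [-0.24, -0.05, -0.57], [-0.2, -0.04, -0.59], [-0.16, -0.03, -0.6], [-0.12, -0.02, -0.61], [-0.07, -0.01, -0.62]]
```

Request:
{"method": "jog_arm", "body": {
  "rows": [-0.6, -0.12, -0.11, 0, 0, 0, 0.6, -0.59, -0.12, -0.15, 0, 0, 0, 0.6, -0.58, -0.12, -0.19, 0, 0, 0, 0.6, -0.56, -0.11, -0.24, 0, 0, 0, 0.6, -0.55, -0.11, -0.28, 0, 0, 0, 0.6, -0.53, -0.11, -0.31, 0, 0, 0, 0.6, -0.5, -0.1, -0.35, 0, 0, 0, 0.6, -0.48, -0.1, -0.39, 0, 0, 0, 0.6, -0.45, -0.09, -0.42, 0, 0, 0, 0.6, -0.42, -0.08, -0.45, 0, 0, 0, 0.6, -0.39, -0.08, -0.48, 0, 0, 0, 0.6, -0.35, -0.07, -0.51, 0, 0, 0, 0.6, -0.32, -0.06, -0.53, 0, 0, 0, 0.6]
}}

```text
clock: 21.42
eef_pos: [485.3, -39.1, 97.9]
eef_rot: [-3.138, -0.646, 0.198]
wrist_force: [32.9, 4.5, -18.3]
finger_gap: 49.1
finger_force: 30.0
```

```bash
python3 - <<'E'
from h import *
s,R=st()
g=w2j(s["eef_pos"]-11*R[:,2]); h=g-[-62,0,62]; a0=np.arctan2(h[2],-h[0]);print("grasp pt",g.round(1),"r",np.hypot(h[0],h[2]),"ang",a0)
E
```

```text
t 21.4167 tcp [485.3 -39.1  97.9] jig [-131.1    0.4   97.9] toolz(jig) [ 0.602  0.004 -0.798] tooly(jig) [ 0.003 -1.    -0.003] F [ 32.9   4.5 -18.3] gap 49.1 j [-0.32  0.09  2.24  0.93  0.39  0.25]
grasp pt [-137.8    0.4  106.7] r 87.96237953583022 ang 0.5330529385014139
```

Request:
{"method": "jog_arm", "body": {
  "rows": [0.12, 0.02, -0.07, 0, 0, 0, 0.6, -0.28, -0.06, -0.55, 0, 0, 0, 0.6, -0.24, -0.05, -0.57, 0, 0, 0, 0.6]
}}

```text
clock: 21.67
eef_pos: [480.3, -40.1, 85.9]
eef_rot: [-3.138, -0.645, 0.198]
wrist_force: [1.2, -1.7, 3.8]
finger_gap: 49.0
finger_force: 30.0
```

Request:
{"method": "jog_arm", "body": {
  "rows": [-0.18, -0.03, -0.59, 0, 0, 0, 0.6, -0.14, -0.02, -0.6, 0, 0, 0, 0.6, -0.1, -0.02, -0.61, 0, 0, 0, 0.6]
}}

```text
clock: 21.92
eef_pos: [475.5, -41.0, 67.4]
eef_rot: [-3.138, -0.644, 0.198]
wrist_force: [-3.2, -6.2, 0.3]
finger_gap: 48.6
finger_force: 30.0
```

```bash
python3 - <<'E'
from h import *
s,R=st()
g=w2j(s["eef_pos"]-11*R[:,2]); h=g-[-62,0,62]; a0=np.arctan2(h[2],-h[0]);print("grasp pt",g.round(1),"r",np.hypot(h[0],h[2]),"ang",a0)
E
```

```text
t 21.9167 tcp [475.5 -41.   67.4] jig [-141.1    0.6   67.4] toolz(jig) [ 0.6    0.004 -0.8  ] tooly(jig) [ 0.003 -1.    -0.003] F [-3.2 -6.2  0.3] gap 48.6 j [-0.33  0.15  2.27  1.14  0.34  0.01]
grasp pt [-147.7    0.5   76.2] r 86.87099599187646 ang 0.1639765414367478
```

Request:
{"method": "jog_arm", "body": {
  "rows": [-0.06, -0.01, -0.35, 0, 0, 0, 0.6, -0.02, 0, -0.3, 0, 0, 0, 0.6, 0, 0, 0, 0, 0, 0, 0.6]
}}

```text
clock: 22.17
eef_pos: [475.2, -41.1, 61.7]
eef_rot: [-3.138, -0.646, 0.198]
wrist_force: [-21.5, -5.7, 23.7]
finger_gap: 48.5
finger_force: 30.0
```

Request:
{"method": "jog_arm", "body": {
  "rows": [0, 0, -0.12, 0, 0, 0, 0.6, 0, 0, 0, 0, 0, 0, 0.6]
}}

```text
clock: 22.33
eef_pos: [475.4, -41.1, 61.3]
eef_rot: [-3.139, -0.647, 0.198]
wrist_force: [-26.4, -6.8, 32.8]
finger_gap: 48.9
finger_force: 30.0
```

```bash
python3 - <<'E'
from h import *
s,R=st()
g=w2j(s["eef_pos"]-11*R[:,2]); h=g-[-62,0,62]; a0=np.arctan2(h[2],-h[0]);print("grasp pt",g.round(1),"r",np.hypot(h[0],h[2]),"ang",a0)
E
```

```text
t 22.3333 tcp [475.4 -41.1  61.3] jig [-141.2    0.5   61.3] toolz(jig) [ 0.603  0.003 -0.798] tooly(jig) [ 0.003 -1.    -0.002] F [-26.4  -6.8  32.8] gap 48.9 j [-0.34  0.17  2.28  1.21  0.34 -0.06]
grasp pt [-147.9    0.4   70. ] r 86.249621264408 ang 0.09328746259584107
```

Stop force reached and the grip height matches the original locked position. Relax, release and retreat.

Request:
{"method": "jog_arm", "body": {
  "rows": [-0.14, -0.03, 0, 0, 0, 0, 0.6, 0, 0, 0.1, 0, 0, 0, 0.6, 0, 0, 0, 0, 0, 0, 0.6]
}}

```text
clock: 22.58
eef_pos: [474.9, -41.2, 62.3]
eef_rot: [-3.139, -0.647, 0.198]
wrist_force: [12.8, 1.1, -2.2]
finger_gap: 48.7
finger_force: 30.0
```

Request:
{"method": "jog_arm", "body": {
  "rows": [0, 0, 0, 0, 0, 0, 0.2, 0, 0, 0, 0, 0, 0, 0, 0, 0, 0, 0, 0, 0, 0, 0, 0, 0, 0, 0, 0, 0, 0, 0, 0, 0, 0, 0, 0, -0.6, -0.12, 0.8, 0, 0, 0, 0, -0.9, -0.18, 1.2, 0, 0, 0, 0, -0.9, -0.18, 1.2, 0, 0, 0, 0, -0.9, -0.18, 1.2, 0, 0, 0, 0, -0.9, -0.18, 1.2, 0, 0, 0, 0, -0.9, -0.18, 1.2, 0, 0, 0, 0, -0.9, -0.18, 1.2, 0, 0, 0, 0, 0, 0, 0, 0, 0, 0, 0, 0, 0, 0, 0, 0, 0, 0]
}}

```text
clock: 23.75
eef_pos: [414.5, -53.1, 141.4]
eef_rot: [-3.139, -0.646, 0.198]
wrist_force: [-0.3, -0.3, -1.0]
finger_gap: 93.9
finger_force: 0.0
```

```bash
python3 - <<'E'
from h import *
s,R=st(); m=manip.camera_model("wrist"); p,d=manip.camera("wrist"); nc,l,sc,c=cv2.connectedComponentsWithStats(red(p)); k=sc[1:,4]>150
print(c[1:][k],"pred locked",proj(m,j2w([-149.7,0,69.7])),"+4mm",proj(m,j2w([-149.7,0,74])),"+8",proj(m,j2w([-149,0,77.5])))
q,e=manip.camera("side"); ms=manip.camera_model("side")
v,u=np.nonzero(red(q)); pr=proj(ms,j2w([-149.7,0,69.7])); t=(abs(u-pr[0])<25)&(abs(v-pr[1])<15); print("side",pr,u[t].mean() if t.any() else 0,v[t].mean() if t.any() else 0)
cv2.imwrite("pics/end.png",np.hstack([cv2.resize(p,(400,300)),cv2.resize(q[100:250,195:395],(400,300))]))
E
```

```text
t 23.75 tcp [414.5 -53.1 141.4] jig [-203.3    0.6  141.4] toolz(jig) [ 0.602  0.004 -0.799] tooly(jig) [ 0.003 -1.    -0.002] F [-0.3 -0.3 -1. ] gap 93.9 j [-0.45 -0.18  2.35  0.76  0.56  0.35]
[[242.92280072 198.92818671]
 [276.47586207 199.19655172]] pred locked [260.27635531 198.23058506] +4mm [260.2808999  196.51404206] +8 [260.28750401 194.30395043]
side [289.0478468  235.26301103] 289.3857142857143 238.2
```

View pics/end.png

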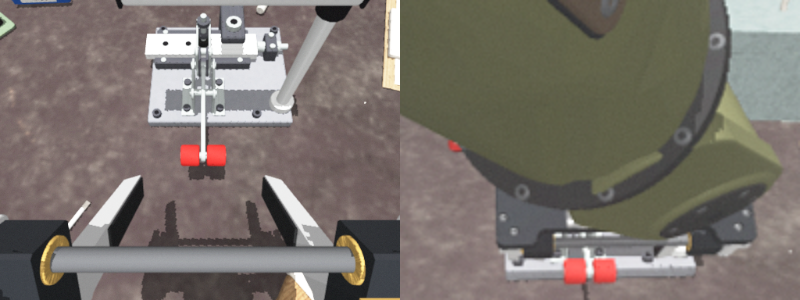

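The wrist view shows the handle shut, with the grip at the locked position, and the bar against the stop at (258,46). The gripper is clear.

```bash
python3 -c "
from cell import manip; print(manip.sign_off())"
```

```text
the job is handed in; nothing more can be done
None
```

I opened the clamp fully, slid the bar up to the end stop, locked the clamp on it again and let go. Nothing suggested the lamp was touched, and I handed the job in at about 24 s.

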